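# Close the tool chest held open by its locked folding stay

## Robot

A 7-joint arm with a two-finger parallel gripper is mounted at the origin on the work surface. World frame = base frame: x ahead of the robot, y to its left, z up, the work surface at z = 0. Lengths are in m, angles in rad, forces in N, time in s.
With the tool pointing down it reaches from about 0.4 to 0.85 m from the base axis. Payload 4.5 kg.
Tool frame: the origin (TCP) lies at the very end of the fingers, on their centre line; the grasp point (between the pads) lies 19 mm behind it (r.pinch_z is the distance from the TCP to the grasp point, in m); z points along the fingers, y is the line along which they close (so a half turn about z gives the same grasp; the last joint's range is limited). The gripper opens to 88 mm and grips with 3 to 60 N. Pads are 18 mm wide; open, the fingers measure 123 mm over their backs; the gripper's body (75 mm by 187 mm) begins 45 mm behind the grasp point.
Start: joints at [1.181, 0.689, -0.195, 1.565, 0.157, 0.902, -0.215], TCP at [0.257, -0.57, 0.239] pointing down, gripper open.
Joint ranges: [-3.01, 3.01], [-0.46, 2.08], [-1.47, 1.51], [0.13, 2.56], [-1, 4.14], [0.04, 2.09], [-2.66, 2.66]. Speed limits (rad/s): [2.57, 2.57, 3.14, 3.14, 3.14, 3.14, 3.14].

## Interface

Orientations are given as a unit quaternion [x, y, z, w].
In Python, from plant import r, cams gives the robot as it stands.
- The arm moves only by the shell command python3 -m pendant 'ROWS' [FORCE]. ROWS is JSON, a list of rows, each a list of 3 entries, a list of its own where there are three numbers: the closure, from -1 (fully open) to 1 (shut), then the shift along the tool's x, y, z in mm, then the turn, a rotation vector about the tool's x, y, z in degrees. A call has 1 to 8 rows; each row shifts and turns the commanded pose from where the row before left it, along the tool's axes as they then stand; what a row does not reach is not made up. A row lasts 1/8 s, in which the tool goes at most 62.5 mm and 10.7 degrees, less where a joint would pass 70% of its speed; a pose out of reach is approached as far as the arm can. A call with a gripper value outside its range is refused whole. The fingers move at their own pace and stop on an object; FORCE is the grip in N (left out, the last holds). Time passes only in rows, so rows that do not move let the fingers close. It gives the time, the measured TCP pose, the force, the opening and the grip force at its end, in the units of the state.
- r.get_state(): the state, without advancing time (a new reading comes with each control period).
- cams.snapshot(name): name is "scene" or "top"; returns a dict with "img" (384x512x3 uint8, red, green, blue), "camera_matrix" (3x3 intrinsics, pixels), "camera_from_world" (4x4, takes a point from world to camera coordinates). Camera axes: x right, y up, looking along -z (the intrinsics and any distortion apply to the point x, -y, -z); pixel columns grow to the right and rows downward; lengths in m; the calibration is good to about 2 mm. A picture is of the moment at which its call begins. There is no depth.
- r.finish_job(): hands the job in; it is judged then, once.
The state is a dict: "clock": time; "q": joint angles; "qd": joint speeds; "joint_torque": joint torques, N m; "tool_pos": TCP position; "eef_rot": TCP orientation; "contact_force": force on the tool from outside, world axes, zero at the start; "moment": the same for the moment, N m; "opening": opening from 0.0 (shut) to 1.0 (fully open); "finger_force": force on a finger pad.
Only numpy, scipy, OpenCV 4.12 (cv2) and the standard library are available. Lean on these libraries where they do the work, as an engineer would, in place of code of your own. Each camera call takes 0.05 s, during which the arm holds its last target. There are 200 camera calls.

## Task

Close the wooden tool chest: its lid is propped by a folding steel stay that is locked just past straight, so press the knob at the stay's knee, reaching in under the leaning lid, until the stay folds, and only then bring the lid down. Do not force the stay, nor the lid while the stay is locked, and do not let the lid slam; leave the lid fully shut, and all other things in and around the chest where they lie.

Things in the scene. Friction and masses are not known exactly. Their poses are not given: they have to be found in the camera images.
- chest: the fixed wooden tool chest, outside 250 (its x) by 280 (its y) by 100 mm high, 10 mm walls, open on top; origin at the centre of its underside. Its z is up; its x points from the open front to the hinged side; the lid's hinge axis runs along its y at x = +118, z = 100 mm. The stay stands just inside the end wall at its -y end
- hinge (a point): the middle of the lid's hinge axis, at (118, 0, 100) mm in the chest's frame, level with the rim; the underside of the lid passes through this axis. The point's axes are the chest's
- lid_edge (a point): the middle of the lid's free edge, on its outer face. The lid is a stiff board, 243 mm from hinge to free edge, 280 mm along the hinge, 11 mm thick, 0.45 to 0.7 kg. Propped, it leans 62 degrees up from level over the chest: this point is then at (13, 0, 319) mm in the chest's frame, overhanging the knob, so the hand must come in from the chest's front (-x), tilted
- lid (a joint): lid angle, rad: 0 = propped by the locked stay, grows as it closes, 1.082 = fully shut on the rim. The hinge is stiff: with the stay folded the lid still stays where it is left, and follows a push of some 2 to 8 N square to its outer face near the free edge (from behind the lid, towards the chest's front and down)
- knee (a joint): fold of the stay at its knee, rad: 0 = locked (12 degrees past straight, against its stop), 0.21 = straight, more = folded the free way, about 3.06 with the lid shut. Breaking it takes some 4 to 8 N at the knob. Short of straight the lid cannot be closed; folded to 0.4 or more it stays folded when released
- knob (a point): centre of the steel thumb knob at the stay's knee: a cylinder 18 mm in diameter, 28 mm long, along the chest's y on the inner (+y) side of the stay's two flat bars (13 mm wide, 3 mm thick, 79 mm between pins). Locked, it is at (10, -108, 152) mm in the chest's frame. To fold the stay it goes towards the hinge (+x) and down, on a circle of 79 mm about the lower bar's pin
- wrench: a steel wrench lying on the chest's floor, 160 mm; origin under its middle; stays there
- tin: a small steel tin standing on the chest's floor, 48 mm in diameter, 50 mm high; stays there; origin under it
- drill: a cordless drill lying on its side, about 230 by 190 mm, 60 mm high, on the bench to the left; leave alone; origin under it
- battery: a spare battery pack, 110 by 70 by 60 mm, on the bench; leave alone; origin under it
- rule: a folded wooden folding rule, 235 by 30 by 16 mm, beyond the chest; leave alone; origin under it
- offcut: a wooden offcut, 300 by 60 by 22 mm; leave alone; origin under it
- mug: a white mug, 80 mm in diameter, 90 mm high; leave alone; origin under it
- lantern: a dark storm lantern, 130 mm in diameter, 215 mm high, to the right of the chest; leave alone; origin under it
- stay: the lower flat bar of the stay, 89 by 13 by 3 mm; origin on the axis of its pin on the chest, at (-22, -124, 80) mm in the chest's frame; it turns about that pin in the chest's x-z plane. Its own x runs along the bar to the knee, its y is the chest's y

How it is judged:
By the outcome, as a careful person would: the job done as asked, in the order asked, and still so for the second after the job is handed in, with the robot touching nothing.
It also fails if it takes over 64 s, if anything falls off the work surface, if the arm or the gripper's body presses on something with over 40 N, if the wrist force passes 120 N, or if a joint passes its speed limit or range.

## Working session

There is one attempt and no reset: what is moved stays moved. The work goes in short steps, Python scripts to look and compute and a shell command to move; the robot and the scene stay as the last step left them, time stands still between calls to the robot, and variables do not carry over. Pictures are saved under pics/ and viewed, at most 10 in all, crops included, and the job is handed in when it is done.

```bash
ls; mkdir -p pics; python3 - <<'E'
from plant import r,cams
import cv2,numpy as np
for n in("scene","top"):
    s=cams.snapshot(n); cv2.imwrite(f"pics/{n}0.png",s["img"][:,:,::-1]); np.savez(f"{n}0.npz",**s)
    print(n,s["camera_matrix"].tolist(),np.round(np.linalg.inv(s["camera_from_world"]),3).tolist(),[k for k in s])
s=r.get_state();print(s["tool_pos"],s["eef_rot"],s["clock"])
E
```

```text
pics
scene [[396.48309277239275, 0.0, 251.04394318918133], [0.0, 396.48309277239275, 196.78072547308858], [0.0, 0.0, 1.0]] [[0.73, -0.551, 0.404, 1.092], [0.683, 0.593, -0.426, -0.565], [-0.005, 0.587, 0.809, 1.23], [0.0, 0.0, 0.0, 1.0]] ['img', 'camera_matrix', 'camera_from_world']
top [[491.8417498708648, 0.0, 249.8565587558096], [0.0, 491.8417498708648, 196.3783507279792], [0.0, 0.0, 1.0]] [[-0.014, 0.986, -0.166, 0.268], [-1.0, -0.015, -0.005, -0.038], [-0.007, 0.166, 0.986, 1.899], [0.0, 0.0, 0.0, 1.0]] ['img', 'camera_matrix', 'camera_from_world']
[ 0.25676014 -0.56920429  0.23800881] [ 9.77620239e-01  2.10375875e-01 -2.29070604e-04 -7.79708523e-04] 0.1
```

View pics/scene0.png

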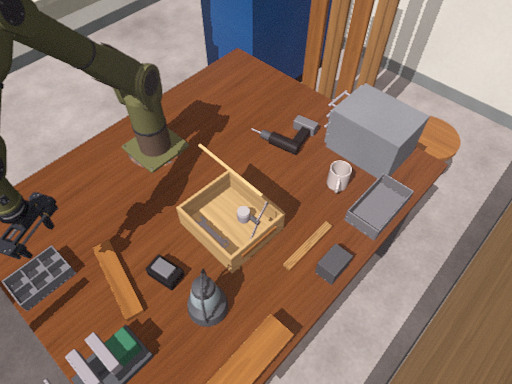

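View pics/top0.png

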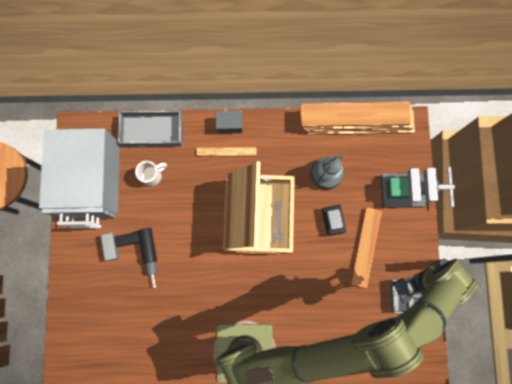

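The scene picture shows the chest at about (232,222), the lid nearly edge-on, running (200,148)-(265,195), and the stay near (262,217). In the top picture the chest is at cols 225-295, rows 162-252. Its hinge side faces world +y, and the stay is at the end farthest from the robot. I'll enlarge both.

```bash
python3 - <<'E'
import cv2,numpy as np
a=cv2.imread("pics/scene0.png")[135:275,170:300]; b=cv2.imread("pics/top0.png")[150:265,215:305]
a=cv2.resize(a,None,fx=4,fy=4,interpolation=cv2.INTER_CUBIC);cv2.imwrite("pics/ca.png",a)
b=cv2.resize(b,None,fx=5,fy=5,interpolation=cv2.INTER_CUBIC);cv2.imwrite("pics/cb.png",b)
E
```

```text
(no output)
```

View pics/ca.png

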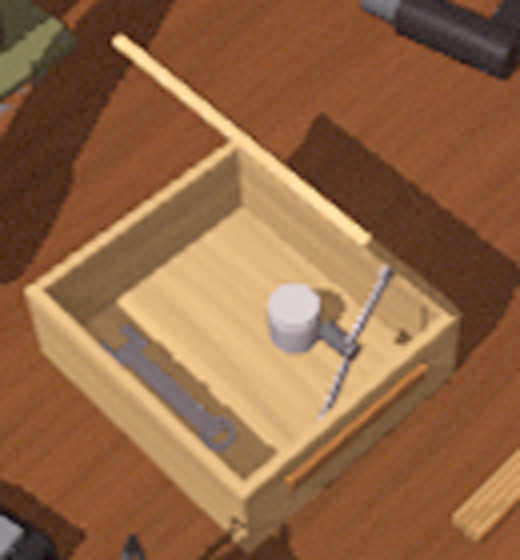

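View pics/cb.png

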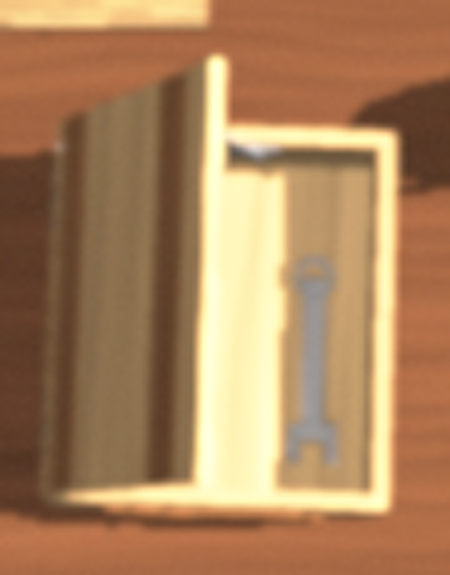

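The scene crop shows the rim corners at (28,292), (245,490), (460,318) and (237,142), with the knob spanning about (320,328)-(350,348), just beside the tin at (295,310). In the top crop the front corners are at (398,130) and (388,512).

```bash
cat > h.py <<'E'
import numpy as np
def ray(n,uv):
    d=np.load(n+"0.npz");M=np.linalg.inv(d["camera_from_world"]);p=np.linalg.solve(d["camera_matrix"],[*uv,1])
    return M[:3,3],M[:3,:3]@[p[0],-p[1],-p[2]]
def onz(n,uv,z):
    o,d=ray(n,uv);return o+d*(z-o[2])/d[2]
ca=lambda u,v:((u+.5)/4-.5+170,(v+.5)/4-.5+135)
cb=lambda u,v:((u+.5)/5-.5+215,(v+.5)/5-.5+150)
def chest():
    P=np.array([onz("scene",ca(*c),.1)[:2] for c in((28,292),(245,490),(460,318))]+[onz("top",cb(*c),.1)[:2] for c in((398,130),(388,512))])
    L=np.array([(-125,140),(-125,-140),(125,-140),(-125,-140),(-125,140)])/1e3
    l=L-L.mean(0);p=P-P.mean(0)
    th=np.arctan2((l[:,0]*p[:,1]-l[:,1]*p[:,0]).sum(),(l*p).sum())
    R=np.array([[np.cos(th),-np.sin(th)],[np.sin(th),np.cos(th)]]);t=P.mean(0)-R@L.mean(0)
    return R,t,th,(P-(L@R.T+t))*1e3
R,t,th,res=chest()
def w(x,y,z): return np.r_[R@np.array([x,y])/1e3+t,z/1e3]
E
python3 - <<'E'
from h import *
np.set_printoptions(precision=4,suppress=True)
print(th*57.3,t);print(res)
print("knob",w(10,-108,152),"edge",w(13,0,319),w(13,-140,319))
d=np.load("scene0.npz")
def pix(p):
    c=d["camera_from_world"]@[*p,1];q=d["camera_matrix"]@[c[0],-c[1],-c[2]];q=q[:2]/q[2];return (q-[170,135])*4
for n,p in dict(kin=(10,-94,152),kout=(10,-122,152),e1=(13,-140,319),e2=(13,140,319)).items():print(n,pix(w(*p)))
print("tin top",(R.T@(onz("scene",ca(297,302),.06)[:2]-t))*1e3)
for n,z,u in (("lantern",.1,(205,290)),("batt box",.03,(165,270))):print(n,onz("scene",u,z), (R.T@(onz("scene",u,z)[:2]-t))*1e3)
E
```

```text
87.01318710471716 [ 0.5123 -0.0607]
[[ 4.3171 -0.4564]
 [-3.6512  6.8554]
 [ 2.433  -1.9138]
 [ 0.4142 -2.638 ]
 [-3.5131 -1.8473]]
knob [ 0.6207 -0.0563  0.152 ] edge [ 0.513  -0.0477  0.319 ] [ 0.6528 -0.055   0.319 ]
kin [323.0605 326.3374]
kout [347.2236 347.3357]
e1 [369.4263 234.7426]
e2 [119.0697  29.7506]
tin top [ 52.6043 -13.5475]
lantern [ 0.6626 -0.3172  0.1   ] [-248.3575 -163.4576]
batt box [ 0.4882 -0.3444  0.03  ] [-284.566     9.2984]
```

The fit is good: the predicted knob and lid-edge pixels match the image to within 1-2 px. I'll add a helper that gives the remaining motion in tool axes, then start with the lift.

```bash
cat >> h.py <<'E'
from scipy.spatial.transform import Rotation as Ro
def goal_R(a,psi=0):  # tool z: a deg below chest +x, psi deg yawed; tool y ~ -chest y
    Rc=Ro.from_euler("z",th)*Ro.from_euler("z",psi,degrees=True)
    a=np.radians(a);z=[np.cos(a),0,-np.sin(a)];y=[0,-1,0];x=np.cross(y,z)
    return Rc*Ro.from_matrix(np.c_[x,y,z])
def delta(p,a,psi=0):
    from plant import r
    s=r.get_state();C=Ro.from_quat(s["eef_rot"]);G=goal_R(a,psi)
    f=lambda v:np.round(v,1).tolist()
    print("t",round(s["clock"],2),"tcp chest mm",f(np.r_[R.T@(s["tool_pos"][:2]-t),s["tool_pos"][2]]*1e3),"F",f(s["contact_force"]))
    d=(np.array(p)-s["tool_pos"])*1e3
    print("shift now-axes",f(C.inv().apply(d)),"shift goal-axes",f(G.inv().apply(d)),"turn",f((C.inv()*G).as_rotvec(degrees=True)),"q",np.round(s["q"],2).tolist())
E
python3 -m pendant '[[1,[0,0,-30],[0,0,0]],[1,[0,0,-40],[0,0,0]],[1,[0,0,-40],[0,0,0]],[1,[0,0,-30],[0,0,0]]]' 20
python3 -c "
from h import *
delta([.52,-.28,.38],90)"
```

```text
clock: 0.6
tool_pos: [0.2571, -0.5697, 0.3802]
eef_rot: [0.978, 0.21, 0.0, 0.0]
contact_force: [-0.1, -0.9, 0.2]
opening: 0.57
finger_force: 0.0
t 0.6 tcp chest mm [-521.7, 228.3, 380.2] F [-0.1, -0.9, 0.2]
shift now-axes [358.8, -156.0, 0.1] shift goal-axes [303.1, 247.5, 0.2] turn [0.0, 0.0, -62.7] q [1.18, 0.56, -0.21, 1.35, 0.12, 1.23, -0.18]
```

```bash
python3 -m pendant '[[1,[30,-13,0],[0,0,0]],[1,[50,-22,0],[0,0,0]],[1,[50,-22,0],[0,0,0]],[1,[50,-22,0],[0,0,0]],[1,[50,-22,0],[0,0,0]],[1,[50,-22,0],[0,0,0]],[1,[50,-22,0],[0,0,0]],[1,[29,-11,0],[0,0,0]]]'
python3 -m pendant '[[1,[0,0,0],[0,0,-7]],[1,[0,0,0],[0,0,-9]],[1,[0,0,0],[0,0,-9]],[1,[0,0,0],[0,0,-9]],[1,[0,0,0],[0,0,-9]],[1,[0,0,0],[0,0,-9]],[1,[0,0,0],[0,0,-7]],[1,[0,0,0],[0,0,-3.7]]]'
python3 -c "
from h import *
delta(w(10-60,-100,152+50),40)"
```

```text
clock: 1.6
tool_pos: [0.5219, -0.2764, 0.3783]
eef_rot: [0.977, 0.212, 0.0, -0.001]
contact_force: [-0.2, -0.1, 0.0]
opening: 0.006
finger_force: 0.0
clock: 2.6
tool_pos: [0.5197, -0.2799, 0.3782]
eef_rot: [0.725, 0.689, -0.0, -0.001]
contact_force: [0.0, -0.3, 0.5]
opening: 0.005
finger_force: 0.0
t 2.6 tcp chest mm [-218.5, -18.9, 378.2] F [0.0, -0.3, 0.5]
shift now-axes [168.2, 81.7, 176.1] shift goal-axes [-26.6, 81.1, 242.3] turn [-0.1, 50.0, 0.1] q [0.72, 0.54, -0.53, 1.46, 0.28, 1.22, 0.1]
```

```bash
python3 -m pendant '[[1,[0,0,0],[0,6,0]],[1,[0,0,0],[0,8,0]],[1,[0,0,0],[0,8,0]],[1,[0,0,0],[0,8,0]],[1,[0,0,0],[0,8,0]],[1,[0,0,0],[0,7,0]],[1,[0,0,0],[0,5,0]],[1,[0,0,0],[0,0,0]]]'
python3 -c "
from h import *
delta(w(10-60,-100,152+50),40)"
```

```text
clock: 3.6
tool_pos: [0.5193, -0.2814, 0.3762]
eef_rot: [0.659, 0.622, 0.306, -0.292]
contact_force: [0.6, -0.1, 1.1]
opening: -0.0
finger_force: 0.0
t 3.6 tcp chest mm [-220.0, -18.6, 376.2] F [0.6, -0.1, 1.1]
shift now-axes [-24.0, 81.6, 242.1] shift goal-axes [-24.1, 81.4, 242.2] turn [-0.0, -0.1, -0.3] q [1.04, 0.91, -0.74, 1.13, -0.24, 1.62, 0.4]
```

```bash
python3 -m pendant '[[1,[-3,10,30],[0,0,0]],[1,[-4,14,40],[0,0,0]],[1,[-4,14,40],[0,0,0]],[1,[-4,14,40],[0,0,0]],[1,[-4,14,40],[0,0,0]],[1,[-3,10,30],[0,0,0]],[1,[-2,5,22],[0,0,0]],[1,[0,0,0],[0,0,0]]]'
python3 - <<'E'
from h import *
from plant import cams
import cv2
delta(w(10,-100,152),40)
a=cams.snapshot("scene")["img"][115:275,170:330,::-1];cv2.imwrite("pics/p1.png",cv2.resize(a,None,fx=3.7,fy=3.7,interpolation=2))
E
```

```text
clock: 4.6
tool_pos: [0.6095, -0.1121, 0.2049]
eef_rot: [0.656, 0.625, 0.306, -0.292]
contact_force: [0.3, -0.6, 0.1]
opening: 0.012
finger_force: 0.0
t 4.6 tcp chest mm [-46.3, -99.8, 204.9] F [0.3, -0.6, 0.1]
shift now-axes [-4.4, 0.5, 77.1] shift goal-axes [-4.4, 0.2, 77.1] turn [-0.2, -0.0, 0.1] q [0.82, 1.06, -0.74, 1.41, -0.23, 1.1, 0.4]
```

View pics/p1.png

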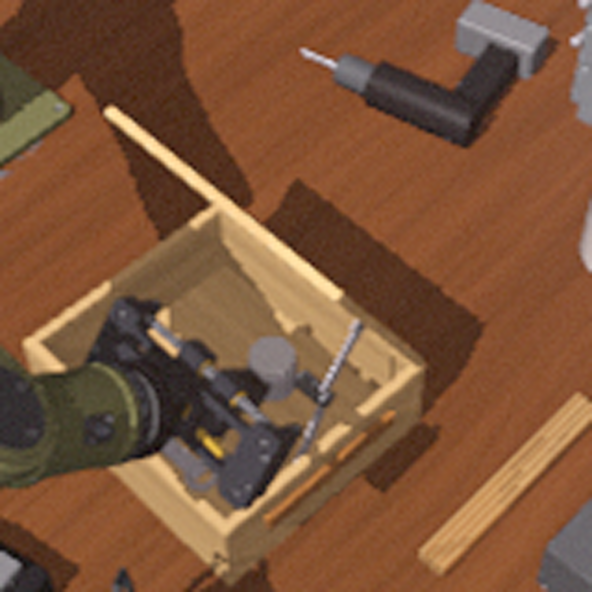

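The gripper is in front of the knob and clear of the lid and the walls; the knob is at (313,385) in the crop. I'll approach slowly.

```bash
python3 -m pendant '[[1,[-1,0,15],[0,0,0]],[1,[-2,0,20],[0,0,0]],[1,[-1,0,15],[0,0,0]],[1,[0,0,8],[0,0,0]],[1,[0,0,3],[0,0,0]],[1,[0,0,0],[0,0,0]]]'
python3 -m pendant '[[1,[0,0,2],[0,0,0]],[1,[0,0,2],[0,0,0]],[1,[0,0,2],[0,0,0]],[1,[0,0,0],[0,0,0]]]'
python3 -c "
from h import *
delta(w(10,-100,152),40)"
```

```text
clock: 5.4
tool_pos: [0.6125, -0.0705, 0.1627]
eef_rot: [0.658, 0.624, 0.307, -0.291]
contact_force: [0.3, 0.2, -0.3]
opening: 0.001
finger_force: 0.0
clock: 5.9
tool_pos: [0.6124, -0.0656, 0.1586]
eef_rot: [0.657, 0.624, 0.307, -0.291]
contact_force: [0.2, -0.3, 0.1]
opening: 0.005
finger_force: 0.0
t 5.9 tcp chest mm [0.4, -100.3, 158.6] F [0.2, -0.3, 0.1]
shift now-axes [1.2, -0.3, 11.6] shift goal-axes [1.2, -0.3, 11.6] turn [0.0, -0.0, -0.0] q [0.77, 1.11, -0.74, 1.49, -0.24, 0.94, 0.41]
```

```bash
for i in 1 2; do :; done; python3 -m pendant '[[1,[0.6,0,2],[0,0,0]],[1,[0.6,0,2],[0,0,0]],[1,[0,0,0],[0,0,0]]]'
python3 -m pendant '[[1,[0.6,0,2],[0,0,0]],[1,[0.6,0,2],[0,0,0]],[1,[0,0,0],[0,0,0]]]'
```

```text
clock: 6.28
tool_pos: [0.6128, -0.0621, 0.1569]
eef_rot: [0.658, 0.624, 0.307, -0.291]
contact_force: [-0.4, -0.2, -0.1]
opening: 0.005
finger_force: 0.4
clock: 6.65
tool_pos: [0.6129, -0.0585, 0.1549]
eef_rot: [0.658, 0.624, 0.306, -0.29]
contact_force: [0.0, -2.6, -0.2]
opening: 0.004
finger_force: 1.2
```

```bash
python3 -m pendant '[[1,[0.6,0,2],[0,0,0]],[1,[0,0,0],[0,0,0]]]'
python3 -m pendant '[[1,[0.6,0,2],[0,0,0]],[1,[0,0,0],[0,0,0]]]'
python3 -m pendant '[[1,[0.5,0,2],[0,0,0]],[1,[0,0,0],[0,0,0]]]'
```

```text
clock: 6.9
tool_pos: [0.6132, -0.056, 0.1544]
eef_rot: [0.658, 0.624, 0.307, -0.291]
contact_force: [0.1, -2.2, -0.4]
opening: 0.009
finger_force: 1.1
clock: 7.15
tool_pos: [0.6132, -0.0537, 0.1539]
eef_rot: [0.657, 0.624, 0.307, -0.291]
contact_force: [0.1, -2.2, -0.2]
opening: 0.004
finger_force: 0.8
clock: 7.4
tool_pos: [0.6132, -0.0519, 0.1529]
eef_rot: [0.657, 0.624, 0.307, -0.291]
contact_force: [0.2, -1.8, -0.7]
opening: 0.008
finger_force: 0.6
```

```bash
python3 - <<'E'
from h import *
from plant import cams
import cv2
delta(w(10,-100,152),40)
a=cams.snapshot("scene")["img"][160:260,210:310,::-1];cv2.imwrite("pics/p2.png",cv2.resize(a,None,fx=6,fy=6,interpolation=2))
E
```

```text
t 7.4 tcp chest mm [14.1, -100.3, 152.9] F [0.2, -1.8, -0.7]
shift now-axes [-3.4, -0.3, -2.5] shift goal-axes [-3.4, -0.3, -2.5] turn [0.0, -0.0, 0.0] q [0.76, 1.11, -0.74, 1.51, -0.24, 0.91, 0.41]
```

View pics/p2.png

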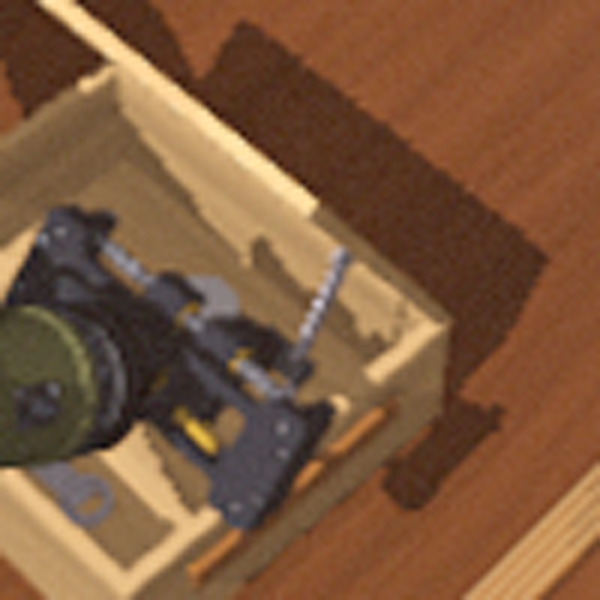

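The knee, at (300,365) in the crop, has moved about 3 px towards the hinge, so the knob is following. I'll keep pressing and watch the force.

```bash
python3 -m pendant '[[1,[0.3,0,2],[0,0,0]],[1,[0.3,0,2],[0,0,0]],[1,[0,0,0],[0,0,0]]]'
python3 -m pendant '[[1,[0.2,0,2],[0,0,0]],[1,[0.2,0,2],[0,0,0]],[1,[0,0,0],[0,0,0]]]'
python3 -m pendant '[[1,[0,0,2],[0,0,0]],[1,[0,0,2],[0,0,0]],[1,[0,0,0],[0,0,0]]]'
```

```text
clock: 7.82
tool_pos: [0.6134, -0.0489, 0.1505]
eef_rot: [0.658, 0.624, 0.307, -0.291]
contact_force: [0.4, -2.9, 0.7]
opening: 0.006
finger_force: 0.9
clock: 8.2
tool_pos: [0.6136, -0.0458, 0.148]
eef_rot: [0.658, 0.624, 0.306, -0.291]
contact_force: [-0.4, -3.0, -0.6]
opening: 0.003
finger_force: 1.4
clock: 8.57
tool_pos: [0.6137, -0.0431, 0.1454]
eef_rot: [0.658, 0.624, 0.306, -0.291]
contact_force: [-0.6, -5.1, 0.2]
opening: 0.005
finger_force: 1.8
```

```bash
python3 -m pendant '[[1,[0,0,2],[0,0,0]],[1,[0,0,2],[0,0,0]],[1,[0,0,0],[0,0,0]]]'
python3 -m pendant '[[1,[-0.1,0,2],[0,0,0]],[1,[-0.1,0,2],[0,0,0]],[1,[0,0,0],[0,0,0]]]'
python3 - <<'E'
from h import *
from plant import cams
import cv2
delta(w(10,-100,152),40)
a=cams.snapshot("scene")["img"][135:260,190:315,::-1];cv2.imwrite("pics/p3.png",cv2.resize(a,None,fx=4.8,fy=4.8,interpolation=2))
E
```

```text
clock: 8.95
tool_pos: [0.6139, -0.0406, 0.1426]
eef_rot: [0.658, 0.624, 0.306, -0.29]
contact_force: [-0.6, -6.1, 0.2]
opening: 0.003
finger_force: 2.3
clock: 9.32
tool_pos: [0.614, -0.0382, 0.1396]
eef_rot: [0.658, 0.624, 0.306, -0.29]
contact_force: [-2.3, -7.1, -0.3]
opening: 0.008
finger_force: 2.7
t 9.32 tcp chest mm [27.8, -100.4, 139.6] F [-2.3, -7.1, -0.3]
shift now-axes [-2.0, -0.4, -21.6] shift goal-axes [-1.9, -0.4, -21.6] turn [0.1, 0.1, -0.1] q [0.74, 1.12, -0.74, 1.54, -0.24, 0.87, 0.41]
```

View pics/p3.png

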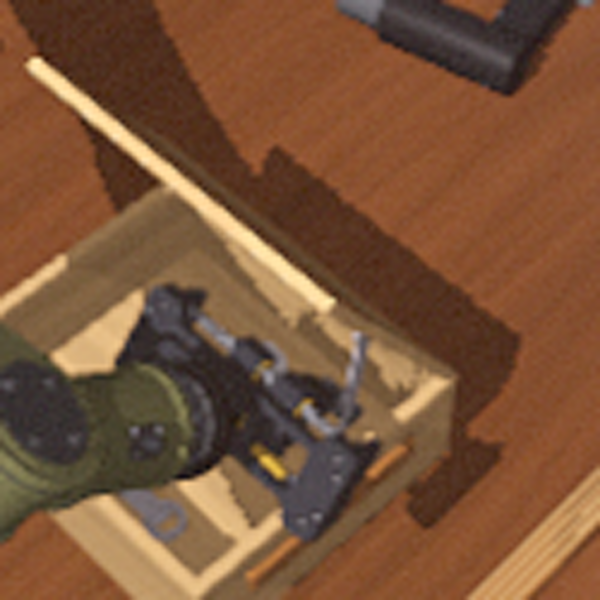

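The stay has clearly folded: its bars bend at (340,425) in the crop, and the lid's free corner, now at (333,303), has come down a few degrees. I'll withdraw along the tool axis.

```bash
python3 -m pendant '[[1,[0,0,-5],[0,0,0]],[1,[0,0,-15],[0,0,0]],[1,[0,0,-35],[0,0,0]],[1,[0,0,-45],[0,0,0]],[1,[0,0,-45],[0,0,0]],[1,[0,0,-45],[0,0,0]],[1,[0,0,-45],[0,0,0]],[1,[0,0,-45],[0,0,0]]]'
python3 -m pendant '[[1,[15,-15,-25],[0,-6,0]],[1,[15,-15,-20],[0,-8,0]],[1,[15,-15,-20],[0,-8,0]],[1,[10,-15,-15],[0,-8,0]],[1,[5,-15,-10],[0,-8,0]],[1,[0,-10,0],[0,-7,0]],[1,[0,-5,0],[0,-5,0]],[1,[0,0,0],[0,0,0]]]'
python3 -c "
from h import *
delta(w(75,-10,420),90)"
```

```text
clock: 10.38
tool_pos: [0.6024, -0.2516, 0.3228]
eef_rot: [0.657, 0.624, 0.307, -0.291]
contact_force: [0.6, -0.1, -0.1]
opening: 0.007
finger_force: 0.0
clock: 11.38
tool_pos: [0.5125, -0.2523, 0.4284]
eef_rot: [0.724, 0.69, 0.001, 0.0]
contact_force: [-0.3, 0.4, 0.2]
opening: 0.006
finger_force: 0.0
t 11.38 tcp chest mm [-191.4, -10.2, 428.4] F [-0.3, 0.4, 0.2]
shift now-axes [266.4, 0.9, 8.7] shift goal-axes [266.4, -0.2, 8.4] turn [0.1, -0.0, 0.2] q [0.69, 0.48, -0.53, 1.42, 0.24, 1.31, 0.1]
```

```bash
python3 -m pendant '[[1,[25,0,0],[0,0,0]],[1,[40,0,0],[0,0,0]],[1,[45,0,0],[0,0,0]],[1,[45,0,0],[0,0,0]],[1,[45,0,0],[0,0,0]],[1,[40,0,0],[0,0,0]],[1,[25,0,0],[0,0,0]],[1,[0,0,0],[0,0,0]]]'
python3 -m pendant '[[1,[0,0,20],[0,0,0]],[1,[0,0,35],[0,0,0]],[1,[0,0,35],[0,0,0]],[1,[0,0,20],[0,0,0]],[1,[0,0,10],[0,0,0]],[1,[0,0,0],[0,0,0]]]'
python3 - <<'E'
from h import *
from plant import cams
import cv2
delta(w(36,-10,290),90)
a=cams.snapshot("scene")["img"][115:275,165:325,::-1];cv2.imwrite("pics/p4.png",cv2.resize(a,None,fx=3.7,fy=3.7,interpolation=2))
E
```

```text
clock: 12.38
tool_pos: [0.5266, 0.0109, 0.427]
eef_rot: [0.724, 0.689, 0.0, -0.001]
contact_force: [-0.5, -0.1, -0.2]
opening: 0.005
finger_force: 0.0
clock: 13.12
tool_pos: [0.5264, 0.0082, 0.3066]
eef_rot: [0.726, 0.688, -0.0, -0.0]
contact_force: [-0.1, 0.1, 0.4]
opening: 0.002
finger_force: 0.0
t 13.12 tcp chest mm [69.5, -10.5, 306.6] F [-0.1, 0.1, 0.4]
shift now-axes [-33.5, -0.4, 16.6] shift goal-axes [-33.5, -0.5, 16.6] turn [-0.1, 0.0, -0.1] q [0.24, 0.51, -0.54, 1.76, 0.32, 0.96, -0.49]
```

View pics/p4.png

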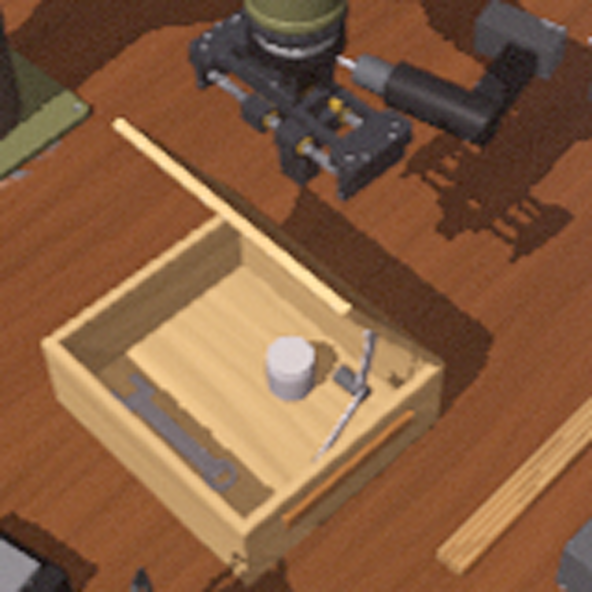

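The stay is folded and holding: its knee at (352,382) is bent towards the hinge. The fingers are behind the lid. Next I'll work out the arc.

```bash
python3 -m pendant '[[1,[-10,0,8],[0,0,0]],[1,[-10,0,6],[0,0,0]],[1,[-8,0,4],[0,0,0]],[1,[-4,0,0],[0,0,0]],[1,[0,0,0],[0,0,0]]]'
python3 - <<'E'
from h import *
delta(w(22,-10,288),90)
p=np.radians(np.r_[58:0:-4,2,0]);X=118-210*np.cos(p)+11*np.sin(p)+9;Z=100+210*np.sin(p)+11*np.cos(p)
print(np.round(np.c_[np.degrees(p),X,Z,np.r_[0,np.diff(X)],np.r_[0,-np.diff(Z)]],1))
E
```

```text
clock: 13.8
tool_pos: [0.5248, -0.0228, 0.289]
eef_rot: [0.726, 0.688, 0.0, 0.0]
contact_force: [0.1, 0.0, 0.3]
opening: 0.001
finger_force: 0.0
t 13.8 tcp chest mm [38.5, -10.5, 289.0] F [0.1, 0.0, 0.3]
shift now-axes [-16.5, -0.4, 1.0] shift goal-axes [-16.5, -0.5, 1.0] turn [0.0, -0.0, -0.1] q [0.29, 0.53, -0.54, 1.79, 0.33, 0.91, -0.44]
[[ 58.   25.  283.9   0.    0. ]
 [ 54.   12.5 276.4 -12.6   7.6]
 [ 50.    0.4 267.9 -12.    8.4]
 [ 46.  -11.  258.7 -11.4   9.2]
 [ 42.  -21.7 248.7 -10.7  10. ]
 [ 38.  -31.7 238.  -10.   10.7]
 [ 34.  -40.9 226.5  -9.2  11.4]
 [ 30.  -49.4 214.5  -8.4  12. ]
 [ 26.  -56.9 201.9  -7.6  12.6]
 [ 22.  -63.6 188.9  -6.7  13.1]
 [ 18.  -69.3 175.4  -5.7  13.5]
 [ 14.  -74.1 161.5  -4.8  13.9]
 [ 10.  -77.9 147.3  -3.8  14.2]
 [  6.  -80.7 132.9  -2.8  14.4]
 [  2.  -82.5 118.3  -1.8  14.6]
 [  2.  -82.5 118.3   0.   -0. ]
 [  0.  -83.  111.   -0.5   7.3]]
```

```bash
python3 -m pendant '[[1,[-5,0,2],[0,0,0]],[1,[-5,0,2],[0,0,0]],[1,[-4,0,1],[0,0,0]],[1,[-4,0,2.5],[0,0,0]],[1,[0,0,0],[0,0,0]]]'
python3 -m pendant '[[1,[-4,0,2.5],[0,0,0]],[1,[-4,0,2.5],[0,0,0]],[1,[0,0,0],[0,0,0]]]'
python3 -m pendant '[[1,[-4,0,3],[0,0,0]],[1,[-4,0,3],[0,0,0]],[1,[-4,0,3],[0,0,0]],[1,[0,0,0],[0,0,0]]]'
```

```text
clock: 14.42
tool_pos: [0.5238, -0.04, 0.2813]
eef_rot: [0.725, 0.688, 0.0, -0.0]
contact_force: [0.3, 4.3, -0.5]
opening: 0.006
finger_force: 1.4
clock: 14.8
tool_pos: [0.5232, -0.0494, 0.2761]
eef_rot: [0.726, 0.688, -0.0, 0.0]
contact_force: [-0.5, 2.6, 0.6]
opening: 0.006
finger_force: 0.9
clock: 15.3
tool_pos: [0.5226, -0.0616, 0.2671]
eef_rot: [0.726, 0.688, -0.001, 0.0]
contact_force: [0.0, 0.2, -0.1]
opening: 0.007
finger_force: 0.3
```

```bash
python3 -m pendant '[[1,[-5,0,4],[0,0,0]],[1,[-6,0,5],[0,0,0]],[1,[-5.5,0,5],[0,0,0]],[1,[-5.5,0,5],[0,0,0]],[1,[0,0,0],[0,0,0]]]'
python3 - <<'E'
from h import *
from plant import cams
import cv2
delta(w(-21.7,-10,248.7),90)
a=cams.snapshot("scene")["img"][115:275,165:325,::-1];cv2.imwrite("pics/p5.png",cv2.resize(a,None,fx=3.7,fy=3.7,interpolation=2))
E
```

```text
clock: 15.92
tool_pos: [0.5211, -0.0834, 0.2477]
eef_rot: [0.726, 0.688, -0.001, -0.0]
contact_force: [-0.4, 0.0, 0.2]
opening: 0.002
finger_force: 0.0
t 15.93 tcp chest mm [-22.2, -10.0, 247.7] F [-0.4, 0.0, 0.2]
shift now-axes [0.5, 0.0, -1.0] shift goal-axes [0.5, 0.0, -1.0] turn [-0.1, 0.0, -0.1] q [0.39, 0.58, -0.51, 1.84, 0.38, 0.82, -0.37]
```

View pics/p5.png

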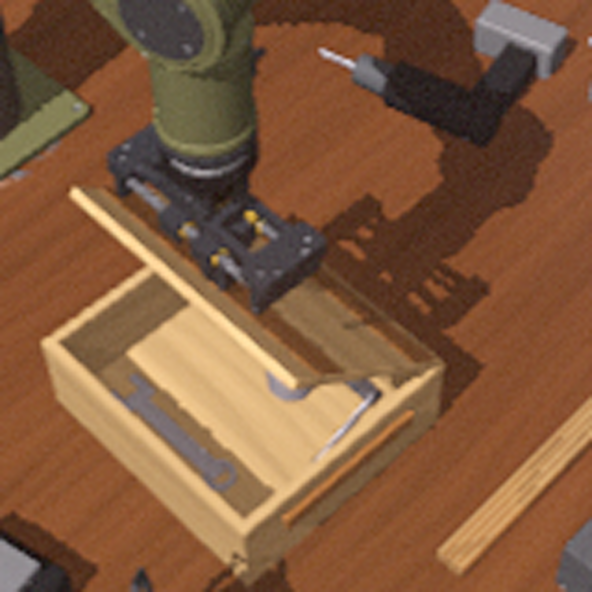

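The lid is following, with its free corner at (297,385), and the stay is folding freely under it. I'll continue down the arc at an easy pace.

```bash
python3 -m pendant '[[1,[-5,0,4],[0,0,0]],[1,[-5,0,5],[0,0,0]],[1,[-4.8,0,5.5],[0,0,0]],[1,[-4.5,0,5.7],[0,0,0]],[1,[-4.3,0,6],[0,0,0]],[1,[-4,0,6],[0,0,0]],[1,[0,0,0],[0,0,0]]]'
python3 -m pendant '[[1,[-3.8,0,6],[0,0,0]],[1,[-3.8,0,6.3],[0,0,0]],[1,[-3.4,0,6.5],[0,0,0]],[1,[-3.3,0,6.5],[0,0,0]],[1,[-2.9,0,6.7],[0,0,0]],[1,[-2.8,0,6.8],[0,0,0]],[1,[0,0,0],[0,0,0]]]'
python3 -c "
from h import *
delta(w(-74.1,-10,161.5),90)"
```

```text
clock: 16.85
tool_pos: [0.5197, -0.1112, 0.2157]
eef_rot: [0.726, 0.688, -0.001, 0.0]
contact_force: [-0.2, -0.2, -0.1]
opening: 0.005
finger_force: 0.0
clock: 17.73
tool_pos: [0.5186, -0.1301, 0.1767]
eef_rot: [0.726, 0.688, -0.0, -0.0]
contact_force: [0.6, -0.3, 0.4]
opening: -0.001
finger_force: 0.0
t 17.73 tcp chest mm [-69.0, -9.9, 176.7] F [0.6, -0.3, 0.4]
shift now-axes [-5.1, 0.1, 15.2] shift goal-axes [-5.1, 0.1, 15.2] turn [-0.1, -0.0, -0.0] q [0.43, 0.69, -0.45, 1.89, 0.47, 0.67, -0.36]
```

```bash
python3 -m pendant '[[1,[-1.5,0,4],[0,0,0]],[1,[-1.5,0,4],[0,0,0]]]'
python3 -m pendant '[[1,[-1.3,0,4],[0,0,0]],[1,[-1.2,0,4],[0,0,0]]]'
python3 -m pendant '[[1,[-1.2,0,4],[0,0,0]],[1,[-1.1,0,4],[0,0,0]],[1,[-1,0,4],[0,0,0]]]'
python3 -m pendant '[[1,[-1,0,4],[0,0,0]],[1,[-1,0,4],[0,0,0]],[1,[-0.9,0,4],[0,0,0]]]'
```

```text
clock: 17.98
tool_pos: [0.5189, -0.1327, 0.1693]
eef_rot: [0.725, 0.688, 0.0, -0.0]
contact_force: [-0.9, 0.4, 1.4]
opening: 0.004
finger_force: 0.7
clock: 18.23
tool_pos: [0.5188, -0.1353, 0.1612]
eef_rot: [0.725, 0.688, 0.0, -0.0]
contact_force: [-0.7, 0.4, 0.8]
opening: 0.003
finger_force: 0.6
clock: 18.6
tool_pos: [0.5186, -0.1388, 0.1492]
eef_rot: [0.725, 0.688, 0.0, 0.0]
contact_force: [0.1, 1.5, 0.8]
opening: 0.01
finger_force: 0.6
clock: 18.98
tool_pos: [0.5185, -0.1418, 0.1372]
eef_rot: [0.726, 0.688, 0.0, 0.0]
contact_force: [0.3, 0.9, 0.3]
opening: 0.007
finger_force: 0.5
```

```bash
python3 -m pendant '[[1,[-0.8,0,3],[0,0,0]],[1,[-0.6,0,3],[0,0,0]],[1,[-0.5,0,3],[0,0,0]],[1,[-0.4,0,3],[0,0,0]]]'
python3 -m pendant '[[1,[-0.3,0,2],[0,0,0]],[1,[-0.2,0,2],[0,0,0]],[1,[-0.2,0,2],[0,0,0]],[1,[-0.2,0,1.5],[0,0,0]]]'
python3 -m pendant '[[1,[0,0,1.5],[0,0,0]],[1,[0,0,1],[0,0,0]],[1,[0,0,1],[0,0,0]],[1,[0,0,1],[0,0,0]],[1,[0,0,0],[0,0,0]]]'
```

```text
clock: 19.48
tool_pos: [0.5183, -0.144, 0.1253]
eef_rot: [0.726, 0.688, -0.0, 0.0]
contact_force: [-0.2, 0.3, 0.6]
opening: 0.006
finger_force: 0.3
clock: 19.98
tool_pos: [0.5182, -0.1449, 0.1178]
eef_rot: [0.725, 0.688, -0.0, 0.0]
contact_force: [-0.4, 0.2, 0.0]
opening: 0.008
finger_force: 0.2
clock: 20.6
tool_pos: [0.5182, -0.1448, 0.1134]
eef_rot: [0.725, 0.688, -0.0, -0.0]
contact_force: [0.5, 0.4, -0.2]
opening: 0.004
finger_force: 0.0
```

Slow final press until it seats on the rim.

```bash
python3 -m pendant '[[1,[0,0,1],[0,0,0]],[1,[0,0,1],[0,0,0]],[1,[0,0,0],[0,0,0]]]'
python3 -m pendant '[[1,[0,0,0.7],[0,0,0]],[1,[0,0,0.7],[0,0,0]],[1,[0,0,0],[0,0,0]]]'
```

```text
clock: 20.98
tool_pos: [0.5182, -0.1448, 0.1114]
eef_rot: [0.725, 0.688, -0.0, -0.0]
contact_force: [-0.7, -0.2, 0.2]
opening: 0.005
finger_force: 0.0
clock: 21.35
tool_pos: [0.5183, -0.1448, 0.1105]
eef_rot: [0.725, 0.688, 0.0, 0.0]
contact_force: [-0.7, 0.4, 5.2]
opening: 0.004
finger_force: 2.5
```

```bash
python3 -m pendant '[[1,[0,0,0.7],[0,0,0]],[1,[0,0,0.5],[0,0,0]],[1,[0,0,0],[0,0,0]]]'
python3 -m pendant '[[1,[0,0,-3],[0,0,0]],[1,[0,0,-10],[0,0,0]],[1,[0,0,-35],[0,0,0]],[1,[0,0,-50],[0,0,0]],[1,[0,0,-50],[0,0,0]],[1,[0,0,-50],[0,0,0]],[1,[0,0,-30],[0,0,0]],[1,[0,0,0],[0,0,0]]]'
python3 - <<'E'
from h import *
from plant import cams
import cv2
a=cams.snapshot("scene")["img"][100:340,130:370,::-1];cv2.imwrite("pics/p6.png",cv2.resize(a,None,fx=2.45,fy=2.45,interpolation=2))
E
```

```text
clock: 21.72
tool_pos: [0.5183, -0.1449, 0.1104]
eef_rot: [0.725, 0.688, -0.0, 0.001]
contact_force: [-3.4, 0.3, 16.3]
opening: 0.005
finger_force: 8.0
clock: 22.72
tool_pos: [0.5195, -0.1448, 0.3393]
eef_rot: [0.726, 0.688, 0.002, 0.002]
contact_force: [-0.4, -0.1, 0.0]
opening: 0.006
finger_force: 0.0
```

View pics/p6.png

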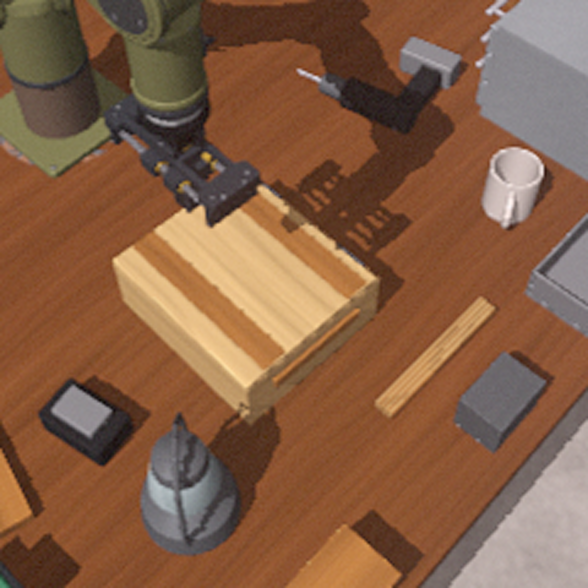

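The lid is flush on the rim, with its front corner at (245,390) in the crop. The lantern, mug, rule and drill are undisturbed, and the gripper is clear.

```bash
python3 -c "
from plant import r
print(r.finish_job())"
```

```text
the job is handed in; nothing more can be done
None
```

The chest is shut: I pressed the knob until the stay folded, then brought the lid down slowly onto the rim. I withdrew the gripper and handed the job in at about 23 s; nothing around the chest had moved, but the wrench and tin were out of sight under the lid in the last picture.

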